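Hang a new label roll in its spring-spindle stand

ROBOT

A 6-joint arm with a two-finger parallel gripper is mounted at the origin on the work surface. World frame = base frame: x ahead of the robot, y to its left, z up, the work surface at z = 0. Lengths are in m, angles in rad, forces in N, time in s.
With the tool pointing down it reaches from about 0.3 to 0.875 m from the base axis. Payload 6.4 kg.
Tool frame: the origin (TCP) lies at the very end of the fingers, on their centre line; the grasp point (between the pads) lies 19 mm behind it; z points along the fingers, x is the direction in which the jaws open and shut, and the axes are right-handed (so a half turn about z gives the same grasp; the last joint's range is limited). The gripper opens to 88 mm and grips with 3 to 60 N. Pads are 18 mm wide; open, the fingers measure 123 mm over their backs; the gripper's body (75 mm by 187 mm) begins 45 mm behind the grasp point.
Start: joints at [1.039, 0.181, 1.607, -0, 1.354, -0.206], TCP at [0.184, 0.545, 0.239] pointing down, gripper open.
Joint ranges: [-2.99, 2.99], [-0.89, 2.07], [0.3, 2.58], [-1.14, 4.28], [0, 2.63], [-3.12, 3.12]. Speed limits (rad/s): [2.57, 2.57, 3.01, 3.14, 3.14, 3.14].

INTERFACE

Orientations are given as a unit quaternion [w, x, y, z].
In Python, from station import readout, vision, job_done gives the robot as it stands.
- The arm moves only by the tool jog_arm, never from a script. Its argument "rows" is one flat list of numbers, 7 for each row, row after row: the shift along the world's x, y, z in cm, then the turn, a rotation vector about the world's x, y, z in degrees, then the opening, from 0 (shut) to 1 (fully open). In form: [dx, dy, dz, rx, ry, rz, fingers, dx, dy, dz, rx, ry, rz, fingers, ...]. A call has 1 to 5 rows; each row is the pose to reach, as a shift and turn from the pose measured when the call began; what a row does not reach only later rows make up. A row lasts 1/12 s, in which the tool goes at most 41.7 mm and 7.16 degrees, less where a joint would pass 70% of its speed; a pose out of reach is approached as far as the arm can. A call with a gripper value outside its range is refused whole. The fingers move at their own pace and stop on an object; "force" is the grip in N (left out, the last holds). Time passes only in rows, so rows that repeat a pose let the fingers close. It gives the time, the measured TCP pose, the force and the opening at its end, in the units of the state.
- readout.get_state(): the state, without advancing time (a new reading comes with each control period).
- vision.get_image(name): name is "scene" or "top" or "wrist"; returns a dict with "pixels" (400x640x3 uint8, red, green, blue), "intrinsics" (3x3 intrinsics, pixels), "view" (4x4, takes a point from world to camera coordinates). Camera axes: x right, y down, z forward; pixel columns grow to the right and rows downward; lengths in m; the calibration is good to about 2 mm. A picture is of the moment at which its call begins. There is no depth.
- job_done(): hands the job in, once; it reports no verdict.
The state is a dict: "time": time; "joints": joint angles; "qvel": joint speeds; "joint_torque": joint torques, N m; "tcp_pos": TCP position; "ee_rot": TCP orientation; "wrist_force": force on the tool from outside, world axes, zero at the start; "torque": the same for the moment, N m; "width": finger opening in m.
Only numpy, scipy, OpenCV 4.12 (cv2) and the standard library are available. Lean on these libraries where they do the work, as an engineer would, in place of code of your own. Each camera call takes 0.05 s, during which the arm holds its last target. There are 200 camera calls.

TASK

Hang the label roll, already on its spring-loaded spindle, in the label stand: the orange spring end in one blue cup and the white fixed end in the other, either way round, fully home and level, then let go. Squeeze the spring against one cup until the other end passes its rim, and ease that end out into its cup rather than letting it snap. Work with light force, never driving the spring hard onto its stop, and leave the other things on the counter where they are.

Things in the scene. Friction and masses are not known exactly. Their poses are not given: they have to be found in the camera images.
- stand: Base of the label stand, screwed to the counter: dark steel plate 110 x 245 x 6 mm. Between two guide strips on it a grey U-bracket with two upright cheeks is clamped, which carries the two blue cups. The bracket, cheeks and cups together may sit up to 8 mm to either side of the base's middle along y, anew each time, so feel for the cups. Origin: centre of the base's underside; y = along the base and the cups' axis, z up.
- stand_mid (a point): Point of the base's frame 70 mm above the counter, on the cups' axis; midway between the cups if the bracket sits in the middle. The cup mouths face each other, 130 mm apart, 27 mm across outside. Each is 9 mm deep to its floor: 3 mm tapering from 21 to 15 mm bore, then 6 mm of 15 mm bore. The cheek behind is 28 mm wide, 5 mm thick, with a round top 14 mm above the axis.
- roll_center (a point): Centre of the label roll (on its axis, half-way along): white paper roll 56 mm in diameter, 57 mm wide, 0.15 to 0.3 kg, fixed on its spindle. y = along the spindle from the white fixed end to the orange spring end; at the start it lies level in the tray, axis 32 mm above the counter.
- fixed_tip (a point): Centre of the end face of the spindle's white fixed end, on the axis, 76 mm from the roll's centre towards -y of the roll: flat-ended pin 10 mm in diameter, 27 mm long; behind it the grey barrel (18 mm in diameter) stands 20 mm out of the roll.
- spring_end (a point): Point on the axis where the orange spring pin (10 mm in diameter, round nose) leaves the grey barrel, 37 mm from the roll's centre towards +y of the roll; it does not move with the pin. Free, the pin stands 39 mm out (spindle 152 mm over all); it goes in 15 mm (13.5 N), then stops hard. Spring: 3 N to start, 0.7 N more per mm. Seated it stays squeezed by 4 mm. The cups stand 22 N in all, not more.
- roll_tray: Grey plastic tray 120 x 150 x 4 mm fixed to the counter on which the roll lies between four short ribs (5.5 mm high, 18.5 mm to either side of the roll's axis, 16 to 28 mm from the middle along it). Origin: centre of its underside; y along the roll.
- pill_bottle: Amber pill bottle, 42 mm in diameter, 72 mm tall, loose; origin at the centre of its underside. Leave it alone.
- stapler: Red and black stapler, 36 x 120 x 48 mm (long along its y), loose; origin at the centre of its underside. Leave it alone.
- carton: White and green medicine carton, 50 x 90 x 42 mm, loose; origin at the centre of its underside. Leave it alone.
- drink_bottle: Pink drinks bottle, 68 mm in diameter, 190 mm tall, loose; origin at the centre of its underside. Leave it alone.
Things that resemble listed ones, but are neither listed nor needed, are in the scene too. What is shaped like the part that bears roll_center but green is not meant.

How it is judged:
By the outcome, as a careful person would: the job done as asked, in the order asked, and still so for the second after the job is handed in, with the robot touching nothing.
It also fails if it takes over 67 s, if anything falls off the work surface, if the arm or the gripper's body presses on something with over 40 N, if the wrist force passes 120 N, or if a joint passes its speed limit or range.

## Working session

There is one attempt and no reset: what is moved stays moved. The work goes in short steps, Python scripts to look and compute and a tool call to move; the robot and the scene stay as the last step left them, time stands still between calls to the robot, and variables do not carry over. Pictures are saved under pics/ and viewed, about 8 in all and at most 12, crops included, and the job is handed in when it is done.

Besides the shell and the picture viewer there is one more tool, called after "Request:" by a JSON object that holds its "op" and its "data", one argument or row to a line. jog_arm: Moves the arm, as the interface text tells. Its arguments: {"type":"object","properties":{"rows":{"type":"array","items":{"type":"number"}},"force":{"type":"number"}},"required":["rows"]}

```bash
mkdir -p pics; ls; cat > h.py <<'E'
from station import readout, vision, job_done
import numpy as np, cv2
def get(n):
    d=vision.get_image(n); return np.array(d["pixels"]),np.array(d["intrinsics"]),np.array(d["view"])
def ray(K,V,u,v,z):
    R,t=V[:3,:3],V[:3,3]; c=-R.T@t; d=R.T@np.linalg.inv(K)@np.array([u,v,1.]); return c+d*(z-c[2])/d[2]
def proj(K,V,p):
    q=K@(V[:3,:3]@np.array(p)+V[:3,3]); return q[:2]/q[2]
def save(n,im): cv2.imwrite("pics/"+n,im[:,:,::-1])
E
python3 - <<'E'
from h import *
for n in("top","scene"):
    im,K,V=get(n); save(n+".png",im); np.savez(n,im=im,K=K,V=V); print(K.tolist(),(-V[:3,:3].T@V[:3,3]).round(3),V[:3,:3].round(3).tolist())
print(readout.get_state())
E
```

```text
pics
[[421.55500388566264, 0.0, 321.44352186124587], [0.0, 421.55500388566264, 203.44232714518222], [0.0, 0.0, 1.0]] [ 0.322 -0.042  1.293] [[0.018, -1.0, -0.015], [-0.983, -0.014, -0.185], [0.184, 0.018, -0.983]]
[[471.20857965609866, 0.0, 325.8136755835366], [0.0, 471.20857965609866, 202.33095862582718], [0.0, 0.0, 1.0]] [ 1.108 -0.836  1.116] [[0.822, 0.569, 0.005], [0.42, -0.601, -0.68], [-0.384, 0.561, -0.734]]
{'time': 0.1, 'joints': array([ 1.03872039e+00,  1.81470865e-01,  1.60785879e+00, -4.60725876e-05,
        1.35378835e+00, -2.06287100e-01]), 'qvel': array([ 0.00150749,  0.00085552, -0.00255997,  0.00171845,  0.00033371,
        0.00057291]), 'joint_torque': array([-3.15034213e-04, -4.34828246e+01, -3.42695689e+01,  7.02947471e-02,
        3.40446294e-02, -2.33788012e-05]), 'tcp_pos': array([0.18378387, 0.54435258, 0.2379217 ]), 'ee_rot': array([ 3.28923747e-04,  8.12418005e-01,  5.83074954e-01, -6.88468062e-04]), 'wrist_force': array([ 0.08389579,  0.3024104 , -0.15266905]), 'torque': array([0.04561045, 0.02815433, 0.01495656]), 'width': 0.08809875240555404}
```

View pics/top.png

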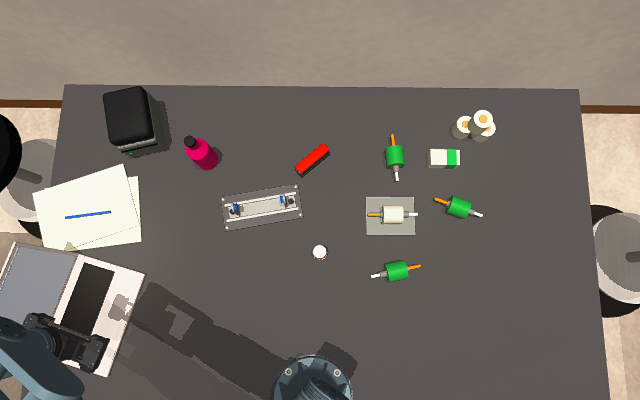

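View pics/scene.png

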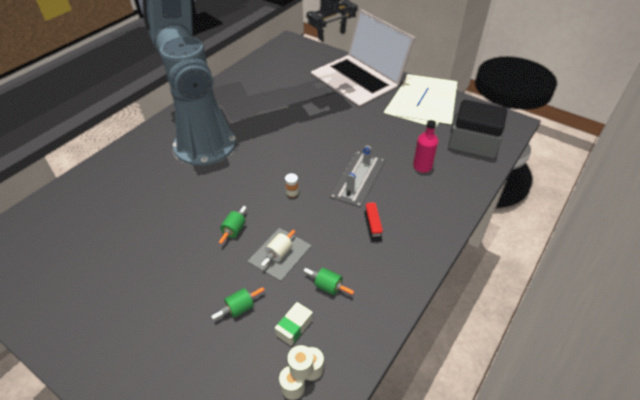

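The top view shows the stand at about (262,207), and the tray with the white roll at (391,215), orange end to the left (+y) and white end to the right. I'll enlarge both.

```bash
python3 - <<'E'
from h import *
im=np.load("top.npz")["im"]
a=cv2.resize(im[175:240,215:310],None,fx=8,fy=8,interpolation=cv2.INTER_CUBIC)[:300*2]
b=cv2.resize(im[190:240,355:430],None,fx=8,fy=8,interpolation=cv2.INTER_CUBIC)
save("c1.png",a); save("c2.png",b)
E
```

```text
(no output)
```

View pics/c1.png

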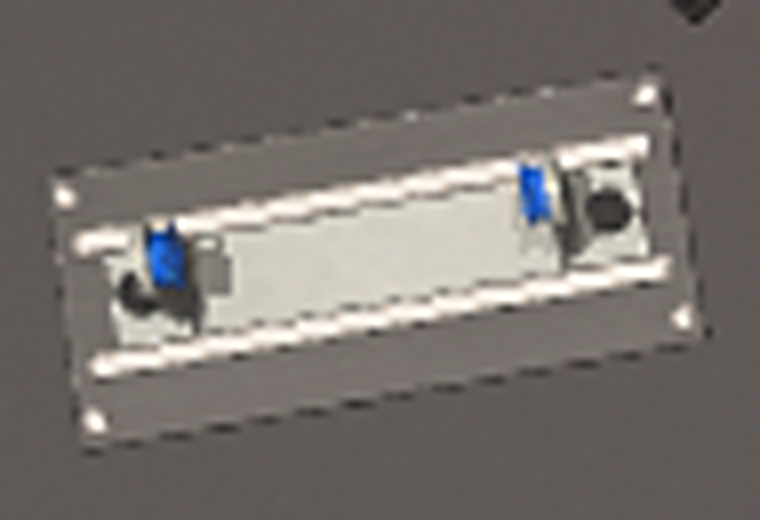

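View pics/c2.png

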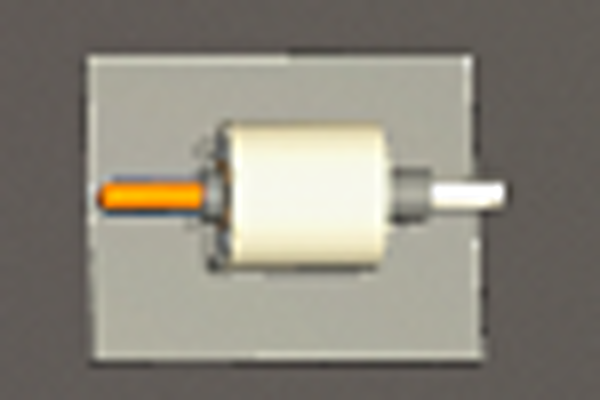

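Crop 1: base corners at about (52,178), (660,72), (708,335), (85,450); blue cups at (168,256) and (535,193). Crop 2: orange tip at (100,197), white tip at (506,195), roll body between x=228 and x=385.

```bash
python3 - <<'E'
from h import *
d=np.load("top.npz");K,V=d["K"],d["V"]
px=lambda o,p:(o[0]+(p[0]+.5)/8-.5,o[1]+(p[1]+.5)/8-.5)
o1=(215,175);o2=(355,190)
C=np.array([ray(K,V,*px(o1,p),.006) for p in[(52,178),(660,72),(708,335),(85,450)]])
print("corners",C.round(4)[:,:2].tolist(),"ctr",C.mean(0).round(4),"sides",np.linalg.norm(C-np.roll(C,-1,0),axis=1).round(4))
y=(C[0]+C[3]-C[1]-C[2])[:2];print("yaw of y axis",np.degrees(np.arctan2(-y[0],y[1])))
cu=[ray(K,V,*px(o1,p),.078)[:2] for p in[(168,256),(535,193)]];print("cups",cu,np.subtract(*cu))
y/=np.linalg.norm(y);print("along y",[(c-C.mean(0)[:2])@y for c in cu])
for n,p in dict(otip=(98,197),obar=(205,196),wbar=(430,195),wtip=(507,195)).items(): print(n,ray(K,V,*px(o2,p),.032).round(4))
for n,p in dict(t1=(87,55),t2=(472,55),t3=(484,358),t4=(93,358)).items(): print(n,ray(K,V,*px(o2,p),.004).round(4))
# scene: segment
s=np.load("scene.npz");print("scene proj", proj(s["K"],s["V"],[*C.mean(0)[:2],.07]))
E
```

```text
corners [[0.5803, 0.2963], [0.6262, 0.0597], [0.5222, 0.0382], [0.4737, 0.277]] ctr [0.5506 0.1678 0.006 ] sides [0.2411 0.1062 0.2437 0.1083]
yaw of y axis 11.215046371568963
cups [array([0.53728388, 0.23283919]), array([0.56282759, 0.09871625])] [-0.02554371  0.13412295]
along y [np.float64(0.06639158458910216), np.float64(-0.07013821240687541)]
otip [ 0.5279 -0.1562  0.032 ]
obar [ 0.5289 -0.1965  0.032 ]
wbar [ 0.5306 -0.2812  0.032 ]
wtip [ 0.531  -0.3102  0.032 ]
t1 [ 0.5884 -0.1545  0.004 ]
t2 [ 0.5906 -0.3039  0.004 ]
t3 [ 0.4724 -0.3058  0.004 ]
t4 [ 0.47   -0.1566  0.004 ]
scene proj [358.56939284 163.53951541]
```

Request:
{"op": "jog_arm", "data": {
  "rows": [2.4,-2.5,0.6,0,0,-4,1,4.8,-5,1.2,0,0,-8,1,7.2,-7.5,1.8,0,0,-12,1,9.6,-10,2.4,0,0,-16,1,12.2,-12.5,3,0,0,-20,1]
}}

```text
time: 0.52
tcp_pos: [0.306, 0.418, 0.2678]
ee_rot: [0.0, 0.902, 0.432, -0.001]
wrist_force: [0.8, 0.7, 0.1]
width: 0.0881
```

Request:
{"op": "jog_arm", "data": {
  "rows": [2.4,-2.5,0.6,0,0,-4,1,4.8,-5,1.2,0,0,-8,1,7.2,-7.5,1.8,0,0,-12,1,9.6,-10,2.4,0,0,-16,1,12.2,-12.5,3,0,0,-20,1]
}}

```text
time: 0.93
tcp_pos: [0.4285, 0.2915, 0.2978]
ee_rot: [0.0, 0.964, 0.267, -0.002]
wrist_force: [0.3, -0.2, 0.2]
width: 0.088
```

Request:
{"op": "jog_arm", "data": {
  "rows": [2.4,-2.5,0.6,0,0,-4,1,4.8,-5,1.2,0,0,-8,1,7.2,-7.5,1.8,0,0,-12,1,9.6,-10,2.4,0,0,-16,1,12.2,-12.5,3,0,0,-20,1]
}}

```text
time: 1.35
tcp_pos: [0.5511, 0.1651, 0.3278]
ee_rot: [-0.0, 0.996, 0.094, -0.002]
wrist_force: [0.7, -0.1, 0.4]
width: 0.0884
```

Tracking is accurate. Next, the wrist view over the stand.

```bash
python3 - <<'E'
from h import *
im,K,V=get("wrist"); np.savez("w1",im=im,K=K,V=V); print((-V[:3,:3].T@V[:3,3]).round(4),V[:3,:3].round(3).tolist(),K.round(1).tolist())
a=im
yw=np.radians(11.2);y=np.array([-np.sin(yw),np.cos(yw),0]);c=np.array([.5506,.1678,.07])
for s in(.0745,-.0745,.065,-.065): print(s,proj(K,V,c+s*y))
save("w1.png",a)
E
```

```text
[0.5366 0.2418 0.4743] [[0.982, 0.187, -0.004], [0.18, -0.937, 0.3], [0.053, -0.296, -0.954]] [[326.3, 0.0, 322.1], [0.0, 326.3, 200.9], [0.0, 0.0, 1.0]]
0.0745 [322.81312042  98.8829678 ]
-0.0745 [323.55351954 217.15552324]
0.065 [322.8654142  107.23646036]
-0.065 [323.51093576 210.35312084]
```

View pics/w1.png

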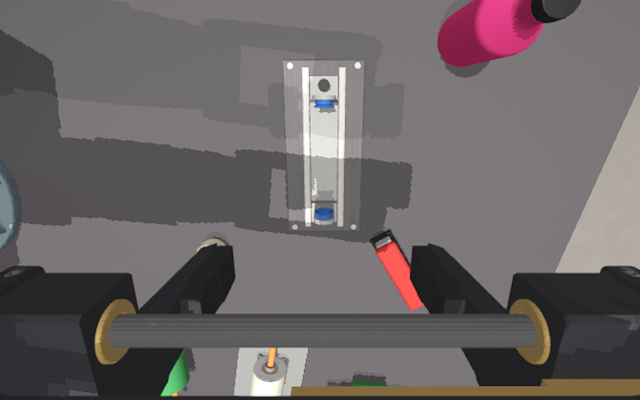

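The wrist view shows the cups at (324,103) and (324,213). The base runs from (284,60)/(364,60) to (289,231)/(360,229). I'll measure by blue mask.

```bash
python3 - <<'E'
from h import *
from scipy.optimize import least_squares
obs=[]
for n in("w1","top"):
    d=np.load(n+".npz");im,K,V=d["im"].astype(int),d["K"],d["V"]
    m=((im[:,:,2]>im[:,:,0]+50)&(im[:,:,2]>im[:,:,1]+20)).astype(np.uint8)
    if n=="top": m[:,:220]=0;m[:,310:]=0;m[:180]=0;m[235:]=0
    k,l,s,ce=cv2.connectedComponentsWithStats(m)
    for i in range(1,k):
        if s[i][4]>8: print(n,s[i],ce[i].round(2))
d=np.load("w1.npz");im,K,V=d["im"],d["K"],d["V"]
a=np.hstack([cv2.resize(im[y:y+45,275:375],None,fx=4,fy=6,interpolation=cv2.INTER_CUBIC) for y in(55,)])
b=cv2.resize(im[190:235,275:375],None,fx=4,fy=6,interpolation=cv2.INTER_CUBIC)
a2=cv2.resize(im[80:125,275:375],None,fx=4,fy=6,interpolation=cv2.INTER_CUBIC)
save("w1c.png",np.vstack([np.hstack([a,a2]),np.hstack([b,b])]))
E
```

```text
w1 [314 100  20   8 141] [323.56 103.5 ]
w1 [315 208  18  12 179] [323.6  213.29]
top [280 196   4   7  22] [281.27 198.86]
top [233 204   5   7  26] [235.12 206.96]
```

View pics/w1c.png

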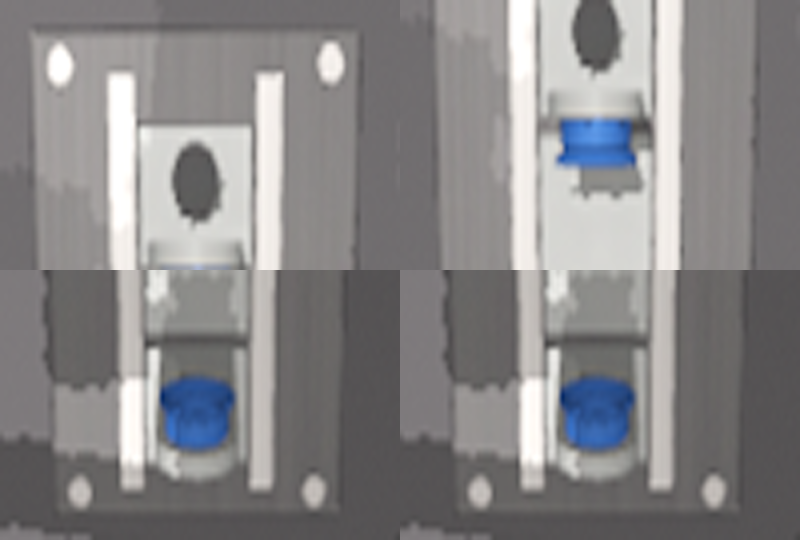

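```bash
python3 - <<'E'
from h import *
yw=np.radians(11.2);y=np.array([-np.sin(yw),np.cos(yw)]);x=np.array([np.cos(yw),np.sin(yw)]);c=np.array([.5506,.1678])
L=lambda n:(lambda d:(d["K"],d["V"]))(np.load(n+".npz"))
for n,z,P in(("w1",.072,[(323.5,105),(323.5,212)]),("top",.081,[(235.12,206.96),(281.27,198.86)]),("w1",.006,[(284,60.5),(364,60.5),(289,275.5-45),(360,230.5)]),("w1",.006,[(290,65.5),(357.5,65.5),(295,227),(353.5,227)])):
    for p in P:
        q=ray(*L(n),*p,z)[:2]; print(n,q.round(4),"lat,along mm",((q-c)@x*1e3).round(1),((q-c)@y*1e3).round(1))
E
```

```text
w1 [0.5382 0.2343] lat,along mm 0.8 67.6
w1 [0.5635 0.1025] lat,along mm -0.0 -66.6
top [0.5356 0.2334] lat,along mm -2.0 67.3
top [0.5617 0.0988] lat,along mm -2.5 -69.8
w1 [0.4764 0.2788] lat,along mm -51.2 123.3
w1 [0.5805 0.2986] lat,along mm 54.8 122.5
w1 [0.5211 0.0397] lat,along mm -53.8 -119.9
w1 [0.6291 0.0605] lat,along mm 56.2 -120.6
w1 [0.4852 0.2742] lat,along mm -43.5 117.1
w1 [0.5734 0.291 ] lat,along mm 46.3 116.4
w1 [0.5293 0.0472] lat,along mm -44.3 -114.2
w1 [0.618  0.0643] lat,along mm 46.0 -114.7
```

Request:
{"op": "jog_arm", "data": {
  "rows": [-0.2,-3.8,-1,0,0,-2,1,-0.4,-7.6,-2,0,0,-4,1,-0.6,-11.4,-3,0,0,-6,1,-0.8,-15.2,-4,0,0,-8,1,-1,-19,-5,0,0,-9.7,1]
}}

```text
time: 1.82
tcp_pos: [0.5449, -0.0311, 0.2777]
ee_rot: [0.001, 1.0, 0.005, -0.0]
wrist_force: [1.1, 0.1, -0.2]
width: 0.0883
```

Request:
{"op": "jog_arm", "data": {
  "rows": [-0.2,-3.8,-1,0,0,0,1,-0.5,-7.6,-2,0,0,0,1,-0.7,-11.4,-3.5,0,0,0,1,-0.9,-15.2,-5,0,0,0,1,-1.1,-18.7,-6.5,0,0,0,1]
}}

```text
time: 2.23
tcp_pos: [0.5333, -0.2199, 0.2118]
ee_rot: [0.001, 1.0, 0.005, -0.0]
wrist_force: [0.6, -0.4, -0.5]
width: 0.0881
```

Request:
{"op": "jog_arm", "data": {
  "rows": [-0.3,-1.2,-4,0,0,0.5,1,-0.4,-1.2,-8,0,0,0.5,1,-0.4,-1.2,-12,0,0,0.5,1,-0.4,-1.2,-14.5,0,0,0.5,1,-0.4,-1.2,-16,0,0,0.5,1]
}}

```text
time: 2.65
tcp_pos: [0.5265, -0.2302, 0.0472]
ee_rot: [-0.001, 1.0, 0.009, -0.003]
wrist_force: [-0.5, 1.2, 0.1]
width: 0.0881
```

```bash
python3 - <<'E'
from h import *
im,K,V=get("wrist"); np.savez("w2",im=im,K=K,V=V)
save("w2.png",im); s=readout.get_state(); print(s["tcp_pos"],s["ee_rot"]); print(proj(K,V,[.5297,-.232,.06]),proj(K,V,[.528,-.156,.037]))
E
```

```text
[ 0.52564543 -0.22961578  0.04561858] [-0.0015123   0.99995006  0.00893621 -0.00421229]
[329.8374145  278.27210847] [329.41819282 106.82744493]
```

View pics/w2.png

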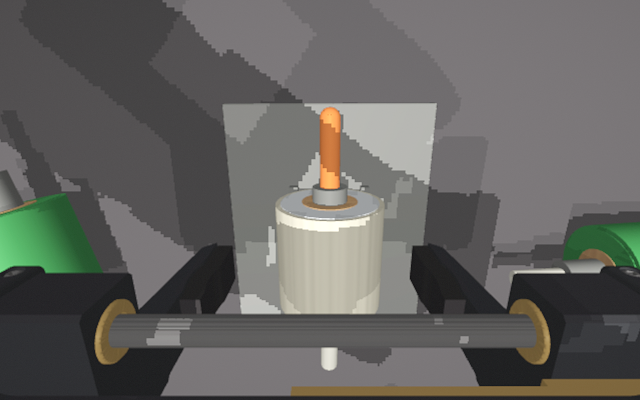

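The pin tip is at (330,108) and the roll is centred at u=330, both matching the prediction, so the roll position holds. I'll descend and settle.

Request:
{"op": "jog_arm", "data": {
  "rows": [0.4,-0.2,-1.6,0,0,0,1,0.4,-0.2,-3.25,0,0,0,1,0.4,-0.2,-3.25,0,0,0,1,0.4,-0.2,-3.25,0,0,0,1]
}}

```text
time: 3.03
tcp_pos: [0.5292, -0.2311, 0.0129]
ee_rot: [-0.002, 1.0, 0.009, -0.005]
wrist_force: [0.4, 0.4, 0.3]
width: 0.0883
```

```bash
cat >> h.py <<'E'
from scipy.spatial.transform import Rotation as Ro
def need(yaw,tilt=0.,s=None):
    """rotvec deg (world) taking tool to: down, jaw x at yaw, then tilted by `tilt` deg about jaw axis"""
    s=s or readout.get_state(); q=s["ee_rot"]; R=Ro.from_quat([q[1],q[2],q[3],q[0]])
    D=Ro.from_euler("z",yaw,degrees=True)*Ro.from_euler("x",tilt,degrees=True)*Ro.from_euler("x",180,degrees=True)
    return (D*R.inv()).as_rotvec(degrees=True).round(2)
E
python3 - <<'E'
from h import *
s=readout.get_state(); print(s["tcp_pos"],s["wrist_force"],s["torque"],need(1.1,s=s))
E
```

```text
[ 0.52921289 -0.23110442  0.01293811] [0.40700434 0.36712512 0.26042765] [-0.11047126  0.05128927  0.04702562] [-0.23 -0.57  0.06]
```

Correct the tilt, then close with 40 N.

Request:
{"op": "jog_arm", "data": {
  "rows": [0.05,-0.1,0,-0.2,-0.6,0,1,0.05,-0.1,0,-0.2,-0.6,0,0.5,0.05,-0.1,0,-0.2,-0.6,0,0.4,0.05,-0.1,0,-0.2,-0.6,0,0.4,0.05,-0.1,0,-0.2,-0.6,0,0.4],
  "force": 40
}}

```text
time: 3.45
tcp_pos: [0.5301, -0.2324, 0.0137]
ee_rot: [0.0, 1.0, 0.009, 0.001]
wrist_force: [0.7, 0.6, -0.3]
width: 0.0635
```

Request:
{"op": "jog_arm", "data": {
  "rows": [0,0,0,0,0,0,0.4,0,0,0,0,0,0,0.4,0,0,0,0,0,0,0.4]
}}

```text
time: 3.7
tcp_pos: [0.5303, -0.2325, 0.0141]
ee_rot: [0.0, 1.0, 0.009, 0.001]
wrist_force: [-0.5, 0.4, 2.3]
width: 0.0545
```

```bash
python3 - <<'E'
from h import *
s=readout.get_state(); print(s["tcp_pos"],s["wrist_force"],s["torque"],s["width"],need(1.1,s=s))
E
```

```text
[ 0.53031446 -0.23248632  0.0140629 ] [-0.49262719  0.39016069  2.29419862] [0.03852193 0.17768446 0.04770184] 0.05450630302398333 [0.03 0.11 0.05]
```

Request:
{"op": "jog_arm", "data": {
  "rows": [0,0,1,0,0,0,0.4,0,0,3,0,0,0,0.4,0,1,6,0,0,0,0.4,0,3,9,0,0,0,0.4,0.2,6,12,0,0,0,0.4]
}}

```text
time: 4.12
tcp_pos: [0.5317, -0.174, 0.135]
ee_rot: [0.0, 1.0, 0.008, 0.001]
wrist_force: [1.2, 0.4, -1.6]
width: 0.055
```

Request:
{"op": "jog_arm", "data": {
  "rows": [0.2,3.5,0.3,0,0,1,0.4,0.4,7,0.6,0,0,2,0.4,0.6,10.5,1,0,0,3,0.4,0.8,14,1,0,0,4,0.4,1,17.5,1,0,0,5,0.4]
}}

```text
time: 4.53
tcp_pos: [0.5415, 0.0026, 0.1458]
ee_rot: [0.001, 0.999, 0.052, 0.001]
wrist_force: [1.1, -0.2, -2.2]
width: 0.0548
```

```bash
python3 - <<'E'
from h import *
s=readout.get_state(); p=s["tcp_pos"];print(p,s["wrist_force"],s["torque"],s["width"],need(11,s=s),need(11,-11,s=s),np.array([.5559,.1403,.11])-p)
E
```

```text
[0.54150074 0.00263766 0.14583465] [ 1.11093    -0.22974658 -2.1995529 ] [-0.03330326  0.01767312  0.02941647] 0.054827099052782206 [0.05 0.13 5.08] [-10.84  -1.48   5.05] [ 0.01439926  0.13766234 -0.03583465]
```

Request:
{"op": "jog_arm", "data": {
  "rows": [0.3,3,-0.3,-2.1,-0.3,1,0.4,0.6,6,-0.6,-4.3,-0.6,2,0.4,0.9,9,-1,-6.5,-0.9,3,0.4,1.2,12,-1.4,-8.6,-1.2,4,0.4,1.4,13.8,-2,-10.8,-1.5,5,0.4]
}}

```text
time: 4.95
tcp_pos: [0.5555, 0.1436, 0.1266]
ee_rot: [0.096, 0.991, 0.096, 0.01]
wrist_force: [0.1, -1.2, -2.5]
width: 0.0545
```

Request:
{"op": "jog_arm", "data": {
  "rows": [0,0,-0.8,0,0,0,0.4,0,0,-1.6,0,0,0,0.4,0,0,-1.6,0,0,0,0.4]
}}

```text
time: 5.2
tcp_pos: [0.5539, 0.1431, 0.1086]
ee_rot: [0.096, 0.991, 0.096, 0.008]
wrist_force: [-0.8, -0.6, -2.4]
width: 0.0547
```

```bash
cat >> h.py <<'E'
YW=11.
e=np.array([-np.sin(np.radians(YW)),np.cos(np.radians(YW)),0]);ex=np.array([np.cos(np.radians(YW)),np.sin(np.radians(YW)),0]);c0=np.array([.5506,.1678,0])
def stat(s=None):
    s=s or readout.get_state();p=s["tcp_pos"];q=s["ee_rot"];R=Ro.from_quat([q[1],q[2],q[3],q[0]]).as_matrix()
    rc=p-.0179*R[:,2];d=np.cross(R[:,2],R[:,0]);d=-d  # spindle dir towards orange
    if d@e<0:d=-d
    f=lambda v:[round(float(t)*1e3,1) for t in((v-c0)@ex,(v-c0)@e,v[2])]
    print("t",s["time"],"rc",f(rc),"otip",f(rc+.076*d),"wtip",f(rc-.076*d),"tilt",np.degrees(np.arcsin(d[2])).round(2),"yaw",np.degrees(np.arctan2(-d[0],d[1])).round(2),"F lat/along/z",[round(float(t),2) for t in(s["wrist_force"]@ex,s["wrist_force"]@e,s["wrist_force"][2])],"M",s["torque"].round(2),"w",round(s["width"]*1e3,1))
    return rc,d
E
python3 - <<'E'
from h import *
rc,d=stat(); print(need(11,-11))
im,K,V=get("wrist"); np.savez("w3",im=im,K=K,V=V)
print("otip px",proj(K,V,rc+.076*d),"cup mouth",[proj(K,V,c0+.065*e+[0,0,.07]+t*ex) for t in(-.0135,0,.0135)])
save("w3.png",cv2.resize(im[30:230,220:420],None,fx=3,fy=3,interpolation=cv2.INTER_CUBIC))
E
```

```text
t 5.2 rc [-1.4, -21.5, 126.2] otip [-1.6, 53.1, 111.7] wtip [-1.3, -96.1, 140.7] tilt -11.0 yaw 11.11 F lat/along/z [-0.88, -0.45, -2.36] M [0.05 0.11 0.02] w 54.7
[ 0.02 -0.1  -0.09]
otip px [323.29170071 103.77530658] cup mouth [array([298.01011151,  58.98461566]), array([326.55999874,  59.03144101]), array([355.114922  ,  59.07827461])]
```

View pics/w3.png

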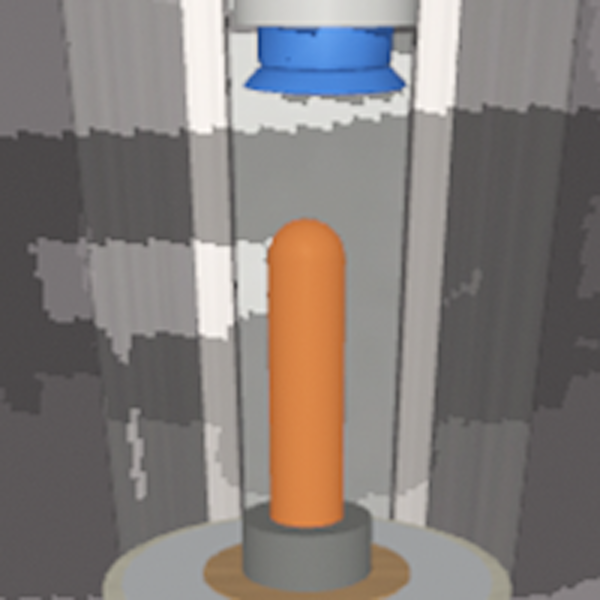

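The pin tip is at px (322.5,103.8) as predicted. The cup mouth centre is about 1 mm to the +lat side of my model line, so I'll correct 2.6 mm sideways and descend to axis height.

Request:
{"op": "jog_arm", "data": {
  "rows": [0.27,0,-1.4,0,0,-0.1,0.4,0.27,-0.05,-2.8,0,0,-0.1,0.4,0.27,-0.05,-4.1,0,0,-0.1,0.4,0.27,-0.05,-4.17,0,0,-0.1,0.4,0.27,-0.05,-4.17,0,0,-0.1,0.4]
}}

```text
time: 5.67
tcp_pos: [0.5567, 0.1408, 0.0672]
ee_rot: [0.096, 0.991, 0.094, 0.008]
wrist_force: [-0.3, -0.6, -1.8]
width: 0.0549
```

```bash
python3 - <<'E'
from h import *
rc,d=stat(); print(need(11,-11))
im,K,V=get("wrist"); np.savez("w4",im=im,K=K,V=V)
print("otip px",proj(K,V,rc+.076*d),"cup mouth",[proj(K,V,c0+.065*e+[0,0,.07]+t*ex) for t in(-.0135,0,.0135)])
save("w4.png",cv2.resize(im[30:230,220:420],None,fx=3,fy=3,interpolation=cv2.INTER_CUBIC))
E
```

```text
t 5.6667 rc [0.9, -24.3, 84.7] otip [1.1, 50.3, 70.2] wtip [0.7, -98.9, 99.2] tilt -11.0 yaw 10.85 F lat/along/z [-0.41, -0.58, -1.76] M [0.06 0.08 0.07] w 54.9
[ 0.03 -0.16  0.19]
otip px [323.27377693 103.77988565] cup mouth [array([282.47009349,  61.78840164]), array([320.25573423,  61.6609112 ]), array([358.07778991,  61.53329789])]
```

View pics/w4.png

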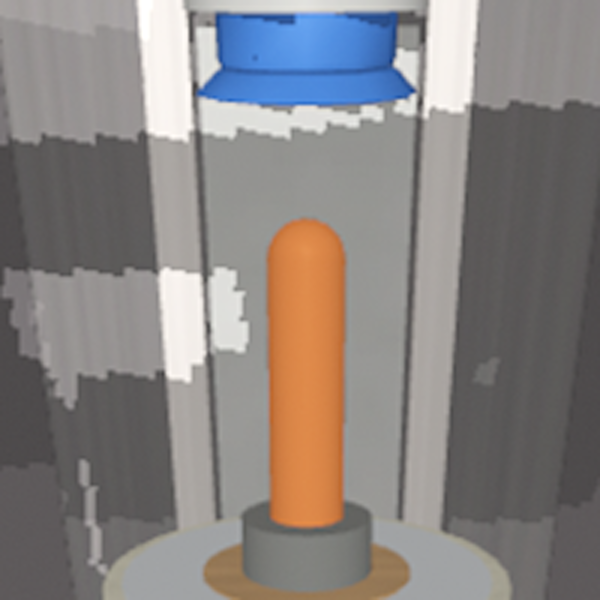

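The cup is centred at crop u=306 and the pin at 308, so they're aligned to within 0.5 mm. The mouth is about 15 mm ahead, so I'll go in.

Request:
{"op": "jog_arm", "data": {
  "rows": [-0.08,0.4,0,0,0,0.1,0.4,-0.15,0.8,0,0,0,0.15,0.4,-0.23,1.2,0,0,0,0.15,0.4,-0.3,1.55,0,0,0,0.15,0.4,-0.35,1.8,0,0,0,0.15,0.4]
}}

```text
time: 6.13
tcp_pos: [0.5538, 0.1599, 0.0682]
ee_rot: [0.095, 0.991, 0.096, 0.009]
wrist_force: [0.6, -0.2, -1.9]
width: 0.0544
```

```bash
python3 -c "
from h import *
stat(); print(need(11,-11))"
```

```text
t 6.1333 rc [1.6, -4.9, 85.8] otip [1.6, 69.7, 71.3] wtip [1.7, -79.5, 100.3] tilt -11.0 yaw 11.04 F lat/along/z [0.53, -0.31, -1.85] M [0.01 0.11 0.  ] w 54.4
[ 0.01 -0.04 -0.03]
```

Request:
{"op": "jog_arm", "data": {
  "rows": [-0.06,0.1,-0.1,0,0,0,0.4,-0.08,0.2,-0.1,0,0,0,0.4,-0.1,0.3,-0.1,0,0,0,0.4,-0.1,0.3,-0.1,0,0,0,0.4]
}}

```text
time: 6.47
tcp_pos: [0.5527, 0.1631, 0.0672]
ee_rot: [0.095, 0.991, 0.096, 0.009]
wrist_force: [1.0, -0.8, -2.5]
width: 0.0549
```

```bash
python3 -c "
from h import *
stat(); print(need(11,-11))"
```

```text
t 6.4667 rc [1.2, -1.6, 84.8] otip [1.1, 73.0, 70.3] wtip [1.2, -76.2, 99.3] tilt -11.0 yaw 11.05 F lat/along/z [0.79, -0.96, -2.49] M [ 0.02  0.12 -0.02] w 54.9
[ 0.01 -0.05 -0.04]
```

Request:
{"op": "jog_arm", "data": {
  "rows": [-0.02,0.1,0,0,0,0,0.4,-0.04,0.2,0,0,0,0,0.4,-0.04,0.2,0,0,0,0,0.4]
}}

```text
time: 6.72
tcp_pos: [0.5524, 0.1646, 0.0673]
ee_rot: [0.096, 0.991, 0.096, 0.009]
wrist_force: [1.1, -4.6, -1.4]
width: 0.0551
```

```bash
python3 -c "
from h import *
stat(); print(need(11,-11))"
```

```text
t 6.7167 rc [1.2, -0.0, 84.8] otip [1.2, 74.6, 70.3] wtip [1.3, -74.6, 99.4] tilt -11.05 yaw 11.05 F lat/along/z [0.21, -4.72, -1.4] M [-0.48  0.02 -0.04] w 55.1
[ 0.06 -0.04 -0.04]
```

Contact at s≈73–74 with about 4 N, so the spring has started. I'll compress along the spindle axis.

Request:
{"op": "jog_arm", "data": {
  "rows": [-0.04,0.19,-0.04,0,0,0,0.4,-0.08,0.39,-0.08,0,0,0,0.4,-0.11,0.58,-0.11,0,0,0,0.4,-0.15,0.77,-0.15,0,0,0,0.4,-0.15,0.77,-0.15,0,0,0,0.4]
}}

```text
time: 7.13
tcp_pos: [0.5511, 0.1715, 0.0658]
ee_rot: [0.097, 0.991, 0.096, 0.009]
wrist_force: [2.3, -7.4, -0.6]
width: 0.0546
```

```bash
python3 -c "
from h import *
stat(); print(need(11,-11))"
```

```text
t 7.1333 rc [1.2, 7.0, 83.4] otip [1.1, 81.6, 68.7] wtip [1.3, -67.6, 98.1] tilt -11.16 yaw 11.06 F lat/along/z [0.81, -7.72, -0.62] M [-1.12 -0.13  0.02] w 54.6
[ 0.17 -0.04 -0.04]
```

Request:
{"op": "jog_arm", "data": {
  "rows": [-0.03,0.13,-0.03,0,0,0,0.4,-0.05,0.26,-0.05,0,0,0,0.4,-0.08,0.4,-0.08,0,0,0,0.4,-0.1,0.52,-0.1,0.2,0,0,0.4,-0.1,0.52,-0.1,0.2,0,0,0.4]
}}

```text
time: 7.55
tcp_pos: [0.5505, 0.1751, 0.0651]
ee_rot: [0.096, 0.991, 0.096, 0.009]
wrist_force: [1.9, -10.1, -1.1]
width: 0.0549
```

```bash
python3 -c "
from h import *
stat(); print(need(11,-11))"
```

```text
t 7.55 rc [1.3, 10.6, 82.6] otip [1.2, 85.2, 68.0] wtip [1.3, -64.0, 97.3] tilt -11.12 yaw 11.06 F lat/along/z [-0.11, -10.25, -1.07] M [-1.52 -0.17  0.  ] w 54.9
[ 0.13 -0.04 -0.04]
```

Request:
{"op": "jog_arm", "data": {
  "rows": [-0.04,0.2,-0.04,0,0,0,0.4,-0.06,0.3,-0.06,0.1,0,0,0.4,-0.08,0.4,-0.08,0.2,0,0,0.4,-0.09,0.45,-0.08,0.3,0,0,0.4,-0.09,0.45,-0.08,0.3,0,0,0.4]
}}

```text
time: 7.97
tcp_pos: [0.55, 0.1775, 0.0645]
ee_rot: [0.096, 0.991, 0.096, 0.009]
wrist_force: [1.8, -11.3, -0.6]
width: 0.0549
```

```bash
python3 - <<'E'
from h import *
rc,d=stat(); print(need(11,-11))
im,K,V=get("wrist"); np.savez("w5",im=im,K=K,V=V)
o=np.load("w4.npz")["im"]
f=lambda i:cv2.resize(i[30:230,255:385],None,fx=3,fy=3,interpolation=cv2.INTER_CUBIC)
save("w5.png",np.hstack([f(o),f(im)]))
E
```

```text
t 7.9667 rc [1.2, 13.0, 82.0] otip [1.2, 87.6, 67.5] wtip [1.3, -61.6, 96.6] tilt -11.02 yaw 11.04 F lat/along/z [-0.4, -11.42, -0.61] M [-1.78 -0.2   0.06] w 54.9
[ 0.03 -0.04 -0.03]
```

View pics/w5.png

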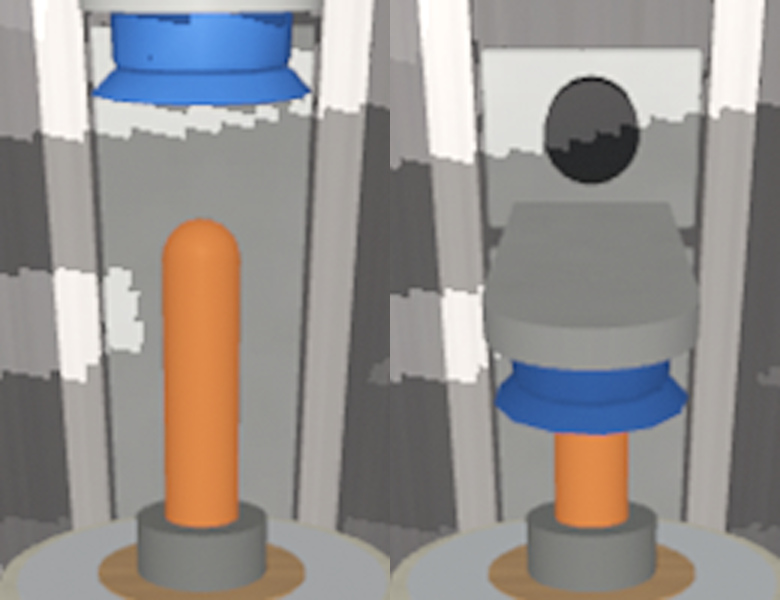

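No slip: the barrel sits at the same pixels in both. On the right, the cup rim's lower edge is at crop v≈432, with corners at x≈497 and 687 at v≈398. I'll fit the bracket offset from this.

```bash
python3 - <<'E'
from h import *
d=np.load("w5.npz");K,V=d["K"],d["V"]
q=lambda v:30+(v+.5)/3-.5
print("obs lowest",q(432),"corner v",q(398),"u",255+(107.5)/3-.5,255+297.5/3-.5)
th=np.linspace(0,2*np.pi,361)
for b in(-3,-2,-1,0,1,2,3):
    P=np.array([proj(K,V,c0+(.065+b/1e3)*e+.0011*ex+np.array([0,0,.07])+.0135*(np.cos(t)*ex+np.sin(t)*np.array([0,0,1]))) for t in th])
    print(b,"low",P[:,1].max().round(1),"extreme u",P[P[:,0].argmin()].round(1),P[P[:,0].argmax()].round(1))
s=readout.get_state();q_=s["ee_rot"];R=Ro.from_quat([q_[1],q_[2],q_[3],q_[0]]).as_matrix()
rc,dd=stat()
up=-R[:,2]; print("barrel end top px",proj(K,V,rc+.037*dd+.009*up),"pin root top",proj(K,V,rc+.037*dd+.005*up)," obs barrel top ~",q(505),"pin root",q(523))
E
```

```text
obs lowest 173.66666666666666 corner v 162.33333333333334 u 290.3333333333333 353.6666666666667
-3 low 183.2 extreme u [289.8 170.1] [356.1 170.2]
-2 low 180.8 extreme u [289.6 167.9] [356.2 167.9]
-1 low 178.3 extreme u [289.5 165.6] [356.3 165.6]
0 low 175.9 extreme u [289.4 163.2] [356.4 163.3]
1 low 173.4 extreme u [289.3 160.9] [356.6 160.9]
2 low 170.9 extreme u [289.2 158.5] [356.7 158.6]
3 low 168.3 extreme u [289.1 156.2] [356.8 156.2]
t 8.0167 rc [1.3, 13.0, 82.1] otip [1.2, 87.6, 67.5] wtip [1.3, -61.6, 96.6] tilt -11.02 yaw 11.04 F lat/along/z [-0.43, -12.38, 0.07] M [-1.78 -0.16  0.03] w 54.7
barrel end top px [323.29850222 209.24216607] pin root top [323.26319503 205.98143673]  obs barrel top ~ 198.0 pin root 204.0
```

```bash
cat >> h.py <<'E'
def avg(n=8,tilt=None):
    F=[];
    for i in range(n): vision.get_image("top"); F.append(readout.get_state()["wrist_force"])
    F=np.array(F); rc,d=stat(); m=F.mean(0); ax=-((m-[0,0,-2.2])@d); print("mean lat/along/z",(m@ex).round(2),(m@e).round(2),m[2].round(2),"sd",F.std(0).round(2),"axial",ax.round(2),"sq",((ax-3)/.7).round(2))
E
python3 -c "
from h import *
avg()"
```

```text
t 8.4167 rc [1.3, 12.9, 82.1] otip [1.2, 87.5, 67.5] wtip [1.3, -61.7, 96.6] tilt -11.02 yaw 11.03 F lat/along/z [0.42, -11.36, -0.47] M [-1.79 -0.19  0.07] w 54.7
mean lat/along/z -0.49 -12.1 -0.67 sd [0.42 0.73 0.33] axial 12.17 sq 13.1
```

```bash
cat >> h.py <<'E'
N=np.array([1.2,74.45,70.0])/1e3
def plan(q,th,lag=2.2,lat=None,N=N):
    """tilt th deg (negative: orange down). prints shift cm & rotvec deg"""
    s=readout.get_state(); t=np.radians(-th); z=np.array([0,0,1.])
    d=np.cos(t)*e-np.sin(t)*z; tz=-(np.cos(t)*z+np.sin(t)*e)
    n=c0+(N[0] if lat is None else lat/1e3)*ex+N[1]*e+N[2]*z
    T=n-(.076-q/1e3)*d+.0179*tz+lag/1e3*d
    print("q",q,"th",th,"shift cm",((T-s["tcp_pos"])*100).round(3),"rot",need(YW,th,s))
E
python3 -c "
from h import *
plan(13.3,-11);plan(14,-11);plan(14,-8.5)"
```

```text
q 13.3 th -11 shift cm [-0.046  0.209 -0.051] rot [ 0.03 -0.04 -0.03]
q 14 th -11 shift cm [-0.059  0.277 -0.065] rot [ 0.03 -0.04 -0.03]
q 14 th -8.5 shift cm [-0.065  0.309 -0.335] rot [ 2.49  0.44 -0.03]
```

Request:
{"op": "jog_arm", "data": {
  "rows": [-0.06,0.28,-0.07,0.2,0,0,0.4,-0.06,0.29,-0.15,1,0.2,0,0.4,-0.06,0.3,-0.25,1.9,0.3,0,0.4,-0.06,0.31,-0.33,2.7,0.45,0,0.4,-0.06,0.31,-0.33,2.7,0.45,0,0.4]
}}

```text
time: 8.83
tcp_pos: [0.5499, 0.1779, 0.0613]
ee_rot: [0.073, 0.993, 0.095, 0.007]
wrist_force: [2.0, -12.9, -1.3]
width: 0.0544
```

```bash
python3 -c "
from h import *
avg(8);plan(14,-8.5);plan(14,-5);plan(14,-2)"
```

```text
t 9.2333 rc [1.3, 13.0, 79.1] otip [1.3, 88.1, 67.8] wtip [1.3, -62.2, 90.3] tilt -8.49 yaw 11.01 F lat/along/z [0.49, -12.02, -1.2] M [-1.9  -0.14 -0.02] w 54.5
mean lat/along/z -0.71 -12.32 -1.29 sd [0.61 0.41 0.37] axial 12.32 sq 13.32
q 14 th -8.5 shift cm [-0.054  0.229 -0.022] rot [-0.01 -0.01 -0.01]
q 14 th -5 shift cm [-0.066  0.293 -0.398] rot [ 3.43  0.66 -0.01]
q 14 th -2 shift cm [-0.08   0.366 -0.716] rot [ 6.37  1.23 -0.01]
```

Request:
{"op": "jog_arm", "data": {
  "rows": [-0.05,0.25,-0.03,0,0,0,0.4,-0.06,0.27,-0.03,0,0,0,0.4,-0.06,0.28,-0.03,0.1,0,0,0.4,-0.06,0.28,-0.03,0.2,0,0,0.4]
}}

```text
time: 9.57
tcp_pos: [0.5498, 0.1787, 0.0612]
ee_rot: [0.074, 0.993, 0.096, 0.007]
wrist_force: [1.8, -12.6, -0.8]
width: 0.0546
```

```bash
python3 -c "
from h import *
avg(16);plan(14.4,-8.5);plan(14.4,-5);plan(14.4,-2)
im,K,V=get('wrist');save('w6.png',cv2.resize(im[30:400,200:440],None,fx=2.2,fy=1.6));np.savez('w6',im=im,K=K,V=V)
a,_,_=get('scene');save('s6.png',a)
print(proj(_,_,[0,0,0]) if 0 else '')"
```

```text
t 10.3667 rc [1.3, 13.4, 79.0] otip [1.3, 88.6, 67.7] wtip [1.3, -61.7, 90.2] tilt -8.51 yaw 11.0 F lat/along/z [-0.97, -12.31, -0.7] M [-1.86 -0.26  0.02] w 55.4
mean lat/along/z -0.76 -12.97 -0.91 sd [0.51 0.55 0.5 ] axial 13.02 sq 14.31
q 14.4 th -8.5 shift cm [-0.05   0.223 -0.017] rot [ 0.01 -0.01  0.  ]
q 14.4 th -5 shift cm [-0.063  0.288 -0.39 ] rot [3.44 0.66 0.  ]
q 14.4 th -2 shift cm [-0.077  0.361 -0.706] rot [6.39 1.23 0.  ]
```

Force and geometry agree on a squeeze of about 14.3 mm, short of the stop. I'll level in stages.

Request:
{"op": "jog_arm", "data": {
  "rows": [-0.05,0.23,-0.11,0.9,0.2,0,0.4,-0.05,0.25,-0.2,1.8,0.3,0,0.4,-0.06,0.265,-0.3,2.7,0.5,0,0.4,-0.06,0.28,-0.39,3.6,0.66,0,0.4,-0.06,0.28,-0.39,3.6,0.66,0,0.4]
}}

```text
time: 10.88
tcp_pos: [0.5497, 0.1788, 0.0573]
ee_rot: [0.043, 0.994, 0.095, 0.004]
wrist_force: [1.5, -12.5, -1.4]
width: 0.0547
```

```bash
python3 -c "
from h import *
avg(8);plan(14.2,-5);plan(14.2,-2);plan(14.2,0)"
```

```text
t 11.2833 rc [1.3, 12.8, 75.2] otip [1.3, 88.5, 68.5] wtip [1.2, -62.9, 81.9] tilt -5.05 yaw 10.99 F lat/along/z [-1.01, -12.87, -1.24] M [-1.92 -0.2   0.06] w 54.5
mean lat/along/z -0.48 -12.66 -1.44 sd [0.67 0.4  0.4 ] axial 12.68 sq 13.82
q 14.2 th -5 shift cm [-0.049  0.221  0.001] rot [0.05 0.01 0.01]
q 14.2 th -2 shift cm [-0.063  0.294 -0.316] rot [3.   0.58 0.01]
q 14.2 th 0 shift cm [-0.074  0.352 -0.525] rot [4.96 0.96 0.01]
```

No contact, with the white tip now below the rim top. Continue to level.

Request:
{"op": "jog_arm", "data": {
  "rows": [-0.05,0.24,-0.11,1,0.2,0,0.4,-0.06,0.265,-0.21,2,0.4,0,0.4,-0.06,0.295,-0.32,3.1,0.6,0,0.4,-0.07,0.325,-0.42,4.1,0.8,0,0.4,-0.07,0.35,-0.52,5.1,0.96,0,0.4]
}}

```text
time: 11.7
tcp_pos: [0.5495, 0.1803, 0.052]
ee_rot: [0.0, 0.995, 0.096, 0.0]
wrist_force: [1.4, -12.6, -2.6]
width: 0.0549
```

```bash
python3 -c "
from h import *
avg(8);plan(14,0);plan(8,0,1.5);plan(4,0,1)
im,K,V=get('wrist');np.savez('w7',im=im,K=K,V=V)
a,K,V=get('scene');np.savez('s7',im=a,K=K,V=V)
f=lambda i,w:cv2.resize(i,(w,600),interpolation=cv2.INTER_CUBIC)
save('m7.png',np.hstack([f(im[30:400,200:440],390),f(a[130:215,325:390],400)]))"
```

```text
t 12.1 rc [1.2, 12.5, 69.8] otip [1.2, 88.5, 69.8] wtip [1.2, -63.5, 69.9] tilt -0.07 yaw 10.99 F lat/along/z [-1.02, -12.85, -1.85] M [-1.96 -0.22  0.06] w 54.4
mean lat/along/z -0.85 -12.57 -2.89 sd [0.32 0.35 0.58] axial 12.56 sq 13.66
q 14 th 0 shift cm [-0.045  0.214  0.015] rot [0.07 0.01 0.01]
q 8 th 0 shift cm [ 0.083 -0.444  0.015] rot [0.07 0.01 0.01]
q 4 th 0 shift cm [ 0.169 -0.885  0.015] rot [0.07 0.01 0.01]
```

View pics/m7.png

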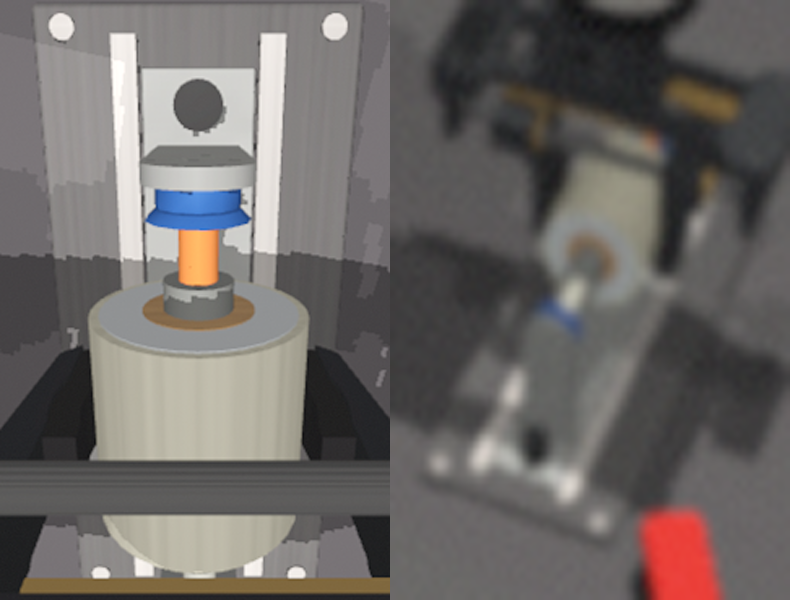

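Level now: the wrist view shows the pin straight in its cup, and the scene view shows the white pin at the mouth of the other blue cup. I'll ease back slowly.

Request:
{"op": "jog_arm", "data": {
  "rows": [-0.03,0.12,0.01,0.1,0,0,0.4,-0.01,0.02,0.01,0.1,0,0,0.4,0.01,-0.08,0.01,0.1,0,0,0.4,0.03,-0.18,0.01,0.1,0,0,0.4,0.05,-0.28,0.01,0.1,0,0,0.4]
}}

```text
time: 12.62
tcp_pos: [0.5503, 0.1757, 0.052]
ee_rot: [0.001, 0.995, 0.096, 0.0]
wrist_force: [0.6, -9.9, -2.0]
width: 0.0547
```

```bash
python3 -c "
from h import *
avg(6);plan(8,0,1.5);plan(4,0,1)"
```

```text
t 12.9167 rc [1.2, 8.0, 69.8] otip [1.2, 84.0, 69.7] wtip [1.2, -68.0, 70.0] tilt -0.12 yaw 10.99 F lat/along/z [-0.29, -9.39, -2.25] M [-1.49 -0.07  0.04] w 54.7
mean lat/along/z -0.7 -9.64 -2.21 sd [0.67 0.19 0.58] axial 9.64 sq 9.48
q 8 th 0 shift cm [-0.004 -0.002  0.015] rot [0.11 0.03 0.01]
q 4 th 0 shift cm [ 0.082 -0.444  0.015] rot [0.11 0.03 0.01]
```

The white end is 3.5 mm inside its cup with spring force only and no side load. Keep easing.

Request:
{"op": "jog_arm", "data": {
  "rows": [-0.01,0.05,0.01,0.1,0,0,0.4,0.01,-0.05,0.01,0.1,0,0,0.4,0.03,-0.15,0.01,0.1,0,0,0.4,0.05,-0.25,0.01,0.1,0,0,0.4,0.06,-0.34,0.01,0.1,0,0,0.4]
}}

```text
time: 13.33
tcp_pos: [0.5512, 0.1714, 0.052]
ee_rot: [0.001, 0.995, 0.096, 0.0]
wrist_force: [1.5, -6.2, -1.5]
width: 0.0548
```

```bash
python3 -c "
from h import *
avg(6);plan(4,0,1);plan(3.5,0,0)"
```

```text
t 13.6333 rc [1.2, 3.6, 69.9] otip [1.2, 79.6, 69.7] wtip [1.2, -72.4, 70.0] tilt -0.1 yaw 10.99 F lat/along/z [0.48, -7.76, -2.36] M [-1.05 -0.04  0.06] w 54.3
mean lat/along/z -0.25 -7.14 -2.14 sd [0.47 0.47 0.51] axial 7.14 sq 5.92
q 4 th 0 shift cm [-0.001 -0.014  0.011] rot [0.1  0.04 0.01]
q 3.5 th 0 shift cm [ 0.027 -0.161  0.011] rot [0.1  0.04 0.01]
```

Request:
{"op": "jog_arm", "data": {
  "rows": [0,0.02,0.01,0.1,0,0,0.4,0.01,-0.04,0.01,0.1,0,0,0.4,0.02,-0.1,0.01,0.1,0,0,0.4,0.03,-0.16,0.01,0.1,0,0,0.4,0.04,-0.22,0.01,0.1,0,0,0.4]
}}

```text
time: 14.05
tcp_pos: [0.5515, 0.1696, 0.052]
ee_rot: [-0.0, 0.995, 0.096, 0.0]
wrist_force: [0.3, 0.9, -1.9]
width: 0.0546
```

```bash
python3 -c "
from h import *
avg(6);plan(3.5,0,0)"
```

```text
t 14.35 rc [1.2, 1.6, 69.9] otip [1.2, 77.6, 69.9] wtip [1.2, -74.4, 69.9] tilt 0.01 yaw 11.01 F lat/along/z [0.73, -1.18, -3.78] M [-0.13 -0.03  0.12] w 54.7
mean lat/along/z 0.3 -0.69 -3.26 sd [0.43 0.55 0.65] axial 0.69 sq -3.3
q 3.5 th 0 shift cm [-0.008  0.029  0.007] rot [-0.02  0.05 -0.01]
```

Axial force is gone, so both ends are home. I'll lower the roughly 2.5 mm bore clearance so it rests on the bores before opening.

Request:
{"op": "jog_arm", "data": {
  "rows": [0,0,-0.06,0,0,0,0.4,0,0,-0.12,0,0,0,0.4,0,0,-0.18,0,0,0,0.4,0,0,-0.22,0,0,0,0.4]
}}

```text
time: 14.68
tcp_pos: [0.552, 0.1698, 0.0505]
ee_rot: [-0.0, 0.995, 0.096, 0.001]
wrist_force: [-1.3, -1.4, 4.8]
width: 0.0546
```

```bash
python3 -c "
from h import *
avg(6)"
```

```text
t 14.9833 rc [1.7, 1.7, 68.1] otip [1.7, 77.7, 68.1] wtip [1.7, -74.3, 68.0] tilt 0.01 yaw 11.0 F lat/along/z [0.55, -0.39, 3.76] M [-0.24  0.06  0.01] w 55.1
mean lat/along/z -0.22 -0.84 4.1 sd [0.76 0.35 0.34] axial 0.84 sq -3.09
```

Seated on the bores at axis height 68 mm, with about 6 N of downward press. I'll relieve that and open.

Request:
{"op": "jog_arm", "data": {
  "rows": [0,0,0.03,0,0,0,0.4,0,0,0.04,0,0,0,0.4,0,0,0.04,0,0,0,0.65,0,0,0.04,0,0,0,0.7,0,0,0.04,0,0,0,0.8],
  "force": 10
}}

```text
time: 15.4
tcp_pos: [0.5516, 0.1698, 0.0501]
ee_rot: [-0.0, 0.995, 0.096, 0.001]
wrist_force: [0.4, -0.3, 0.1]
width: 0.0663
```

Request:
{"op": "jog_arm", "data": {
  "rows": [0,0,0,0,0,0,0.9,0,0,0,0,0,0,0.95,0,0,0,0,0,0,0.95,0,0,0,0,0,0,0.95]
}}

```text
time: 15.73
tcp_pos: [0.5515, 0.1699, 0.0501]
ee_rot: [-0.0, 0.995, 0.096, 0.0]
wrist_force: [-1.1, -0.3, 0.9]
width: 0.0836
```

```bash
python3 -c "
from h import *
avg(4)
im,K,V=get('wrist');np.savez('w8',im=im,K=K,V=V);o=np.load('w7.npz')['im']
f=lambda i:cv2.resize(i[30:400,200:440],(390,600),interpolation=cv2.INTER_CUBIC)
save('w8.png',np.hstack([f(o),f(im)]))"
```

```text
t 15.9333 rc [1.3, 1.8, 68.0] otip [1.3, 77.8, 68.1] wtip [1.3, -74.2, 68.0] tilt 0.02 yaw 11.0 F lat/along/z [0.7, 0.64, -0.59] M [-0.06  0.06 -0.02] w 83.3
mean lat/along/z 0.22 0.5 -0.01 sd [0.47 0.48 0.43] axial -0.5 sq -5.0
```

View pics/w8.png

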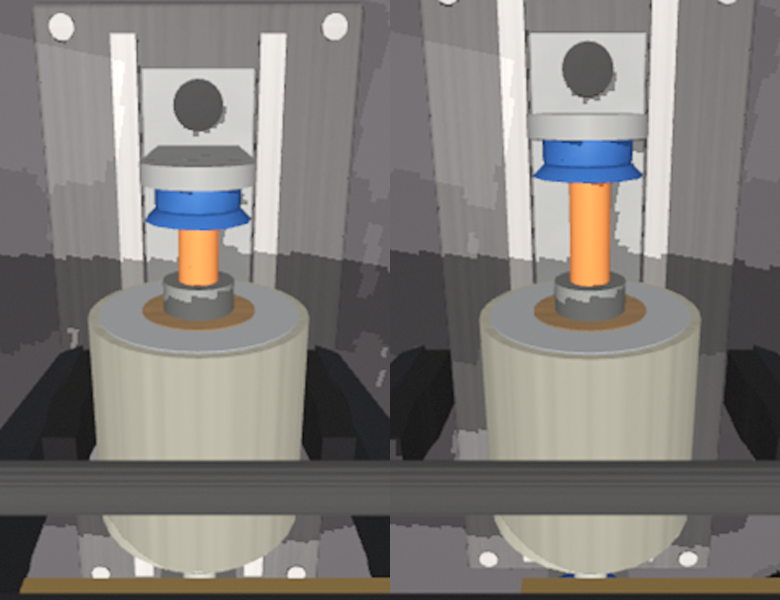

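With the gripper open, the roll hangs in place and did not drop. The orange pin is in its cup (rim at (588,180)) and the gripper feels no force. Retreat straight up.

Request:
{"op": "jog_arm", "data": {
  "rows": [0,0,1.5,0,0,0,0.95,0,0,4.5,0,0,0,1,0,0,8,0,0,0,1,0,0,12,0,0,0,1,0,0,16,0,0,0,1]
}}

```text
time: 16.4
tcp_pos: [0.5509, 0.1697, 0.2114]
ee_rot: [-0.0, 0.995, 0.096, -0.0]
wrist_force: [1.0, 0.4, 0.1]
width: 0.088
```

Request:
{"op": "jog_arm", "data": {
  "rows": [0.7,-3.5,1,0,0,0,1,1.4,-7,2,0,0,0,1,2,-10,3,0,0,0,1,2,-10,3,0,0,0,1]
}}

```text
time: 16.73
tcp_pos: [0.5731, 0.065, 0.2442]
ee_rot: [0.001, 0.996, 0.094, 0.002]
wrist_force: [-0.2, 0.1, -0.2]
width: 0.0885
```

```bash
python3 - <<'E'
from h import *
s=readout.get_state();print(s["time"],s["tcp_pos"],s["wrist_force"],s["width"])
im,K,V=get("wrist");save("w9.png",im)
i=im.astype(int);o=((i[:,:,0]>170)&(i[:,:,1]>80)&(i[:,:,1]<190)&(i[:,:,2]<100)).astype(np.uint8)
b=((i[:,:,2]>i[:,:,0]+50)&(i[:,:,2]>i[:,:,1]+20)).astype(np.uint8)
for n,m in(("orange",o),("blue",b)):
    k,l,st,ce=cv2.connectedComponentsWithStats(m)
    print(n,[(st[j].tolist(),ce[j].round(1).tolist()) for j in range(1,k) if st[j][4]>15])
pt=lambda a,z:proj(K,V,c0+.0012*ex+a*e+[0,0,z]).round(1)
print("expect: +mouth",pt(.0655,.0675),"pin root",pt(.039,.0675),"-mouth",pt(-.0645,.0675),"roll edges",pt(.0305,.0955),pt(-.0265,.0955))
# whole-scene change check: other objects, start vs now
for n in("top","scene"):
    a=np.load(n+".npz")["im"].astype(int);c=get(n)[0].astype(int)
    df=(abs(a-c).max(2)>60).astype(np.uint8);k,l,st,ce=cv2.connectedComponentsWithStats(cv2.dilate(df,np.ones((3,3))))
    print(n,[st[j].tolist() for j in range(1,k) if st[j][4]>40])
    save(n+"9.png",c.astype(np.uint8))
E
```

```text
16.7333 [0.57309157 0.0649601  0.24416371] [-0.17654763  0.08750355 -0.20456055] 0.08847738238177769
orange [([314, 0, 4, 16, 26], [315.3, 9.0]), ([321, 0, 5, 16, 36], [323.4, 8.3]), ([154, 198, 29, 14, 99], [168.6, 201.5]), ([407, 222, 36, 24, 391], [424.3, 236.9]), ([103, 308, 6, 14, 24], [106.0, 313.1]), ([97, 327, 6, 7, 25], [99.0, 329.8]), ([543, 326, 5, 10, 21], [544.6, 329.0]), ([546, 339, 4, 13, 26], [547.4, 344.8])]
blue [([307, 137, 26, 13, 219], [319.7, 143.2])]
expect: +mouth [319.5 -15.9] pin root [319.7  18.8] -mouth [320.3 137.5] roll edges [319.6  22.7] [320.1  96.7]
top [[215, 120, 97, 119, 5656], [366, 206, 53, 19, 560], [234, 226, 17, 5, 55], [311, 244, 12, 15, 145], [175, 285, 89, 115, 6211], [107, 293, 28, 30, 576], [0, 312, 111, 88, 4129], [306, 353, 23, 12, 145], [0, 363, 14, 19, 165], [340, 379, 14, 21, 170], [301, 384, 33, 16, 221], [0, 389, 11, 11, 76]]
scene [[142, 0, 6, 15, 81], [161, 0, 20, 7, 92], [156, 0, 36, 46, 655], [273, 0, 113, 119, 3474], [301, 7, 8, 17, 118], [198, 27, 37, 32, 679], [211, 26, 54, 50, 779], [302, 32, 20, 11, 127], [159, 58, 11, 8, 45], [151, 62, 10, 7, 49], [157, 82, 15, 17, 182], [329, 121, 8, 16, 93], [364, 130, 8, 18, 93], [350, 149, 21, 40, 539], [286, 172, 13, 9, 73], [338, 189, 8, 7, 43], [365, 202, 14, 12, 134], [261, 229, 35, 43, 535], [281, 251, 12, 12, 86]]
```

```bash
python3 - <<'E'
from h import *
for n,(x,y,w,h) in(("top",(308,240,26,24)),("scene",(280,168,24,32))):
    for im in(np.load(n+".npz")["im"],cv2.imread(f"pics/{n}9.png")[:,:,::-1]):
        r=im[y:y+h,x:x+w].astype(float); sat=r.max(2)-r.min(2); g=r.mean(2)
        for nm,m in(("bright",g>130),("amber",(r[:,:,0]-r[:,:,2])>40)):
            yy,xx=np.nonzero(m); print(n,nm,m.sum(),(xx.mean()+x).round(1) if m.any() else 0,(yy.mean()+y).round(1) if m.any() else 0)
for n in("top","scene"):
    for im in(np.load(n+".npz")["im"],cv2.imread(f"pics/{n}9.png")[:,:,::-1]):
        i=im.astype(int);m=(i[:,:,0]>100)&(i[:,:,1]<50)&(i[:,:,2]<60); yy,xx=np.nonzero(m);print(n,"red",m.sum(),xx.mean().round(1),yy.mean().round(1))
im=cv2.imread("pics/w9.png")[:,:,::-1].astype(int)
for v in range(95,160,3): 
    print(v,im[v,300:342:2].mean(1).round().astype(int).tolist())
E
```

```text
top bright 151 319.0 251.5
top amber 27 320.3 256.1
top bright 140 319.4 251.4
top amber 29 319.9 255.9
scene bright 146 290.9 179.5
scene amber 58 291.5 187.1
scene bright 138 290.8 180.9
scene amber 62 291.2 187.0
top red 700 262.6 158.3
top red 612 257.9 157.3
scene red 37 379.0 208.6
scene red 110 370.4 211.9
95 [238, 247, 248, 250, 252, 250, 252, 253, 253, 253, 251, 253, 252, 252, 251, 248, 248, 247, 240, 241, 234]
98 [178, 98, 155, 149, 152, 148, 119, 117, 122, 133, 167, 139, 136, 114, 125, 143, 156, 135, 128, 126, 159]
101 [155, 101, 147, 145, 144, 134, 141, 164, 176, 186, 192, 181, 171, 160, 134, 125, 146, 145, 135, 132, 163]
104 [222, 144, 140, 139, 141, 132, 140, 162, 174, 184, 190, 181, 170, 159, 135, 124, 143, 142, 131, 129, 198]
107 [240, 126, 220, 217, 219, 211, 135, 162, 174, 183, 191, 180, 170, 159, 135, 130, 178, 211, 208, 200, 241]
110 [240, 138, 218, 215, 217, 211, 134, 162, 173, 183, 190, 180, 170, 159, 136, 131, 140, 222, 201, 210, 240]
113 [239, 177, 218, 216, 217, 211, 133, 162, 174, 183, 190, 180, 171, 159, 136, 132, 139, 222, 203, 212, 240]
116 [239, 156, 219
[... 917 characters left out ...]
91, 192, 166, 99, 99, 90, 107, 193, 166, 220, 241]
143 [237, 212, 187, 210, 110, 98, 116, 125, 132, 138, 144, 141, 132, 125, 115, 90, 128, 182, 151, 223, 241]
146 [241, 215, 186, 180, 115, 104, 126, 139, 147, 153, 154, 146, 138, 128, 112, 94, 117, 135, 113, 221, 241]
149 [159, 143, 114, 137, 163, 161, 148, 141, 147, 152, 147, 142, 141, 151, 150, 157, 151, 132, 118, 221, 241]
152 [192, 173, 141, 133, 177, 190, 200, 206, 211, 215, 216, 211, 206, 199, 192, 178, 155, 179, 188, 221, 241]
155 [193, 174, 134, 167, 167, 172, 179, 154, 162, 165, 165, 162, 156, 137, 165, 141, 177, 175, 153, 218, 241]
158 [193, 179, 131, 167, 168, 168, 167, 47, 55, 54, 55, 49, 50, 57, 173, 168, 169, 170, 147, 208, 217]
```

```bash
python3 -c "
from h import *
print(job_done())"
```

```text
the job is handed in; nothing more can be done
None
```

The label roll now hangs in the stand: orange spring end in the +y cup, white fixed end in the other. I let go and handed the job in at about 17 s.

- **How it went in:** I tilted the roll 11° to put the orange pin in first. I then squeezed the spring to about 14.3 mm at 13 N, short of its 15 mm stop. After levelling the roll I eased the white end into its cup over about 11 mm. The axial force then fell to about zero, and I lowered the roll onto the bores before opening the gripper.
- **Final position:** Just before release the roll was level within 0.1°, with its axis at about 68 mm, as expected with the pins resting on the bottom of the bores. On opening it did not visibly move and the gripper felt no force. The last wrist image shows the white pin running straight into its cup, with about the expected 18 mm exposed. The orange end had left that view, so its last check was the picture taken just after opening.
- **Force readings:** The bracket seems to sit about 0.5 mm to +y. During the squeeze, the force and geometry estimates differed by up to about 1 mm until the full squeeze, where they agreed. When I lowered the roll it pressed on the cups with about 6 N for a moment; I eased that off before opening.
- **Other objects:** The pill bottle is where it was, within a pixel or so. My colour check on the stapler was inconclusive: the red area changed between images, which I put down to arm shadow and the pink bottle falling in the same mask. I did not check the carton and drinks bottle individually. I felt no unexpected contact near any of them.

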